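# Clamp a specimen mount in a hand press with a fold-out crank

## Robot

A 7-joint arm with a two-finger parallel gripper is mounted at the origin on a cart in front of the work surface, level with it; the furniture and walls round the work are solid. World frame = base frame: x ahead of the robot, y to its left, z up, the work surface at z = 0. Lengths are in mm, angles in rad, forces in N, time in s.
With the tool pointing down it reaches from about 400 to 925 mm from the base axis. Payload 5.6 kg.
Tool frame: the origin (TCP) lies between the finger pads; the fingertips stand 14 mm ahead of it and the grasp point (between the pads) lies 5 mm behind it; z points along the fingers, y is the line along which they close (so a half turn about z gives the same grasp; the last joint's range is limited). The gripper opens to 85 mm and grips with 20 to 120 N. Pads are 22 mm wide; open, the fingers measure 114 mm over their backs; the gripper's body (76 mm by 85 mm) begins 54 mm behind the grasp point. The pads swing forward as they close: fully open they stand 13 mm farther back than shut.
Start: joints at [-1.295, 0.468, -0.012, 1.603, 0.006, 1.071, -0.056], TCP at [203.769, 617.242, 206.19] pointing down, gripper open.
Joint ranges: [-2.53, 2.53], [-0.31, 2.02], [-1.57, 1.55], [0.28, 2.44], [-1.29, 4.43], [0.15, 1.84], [-2.92, 2.92]. Speed limits (rad/s): [2.57, 2.57, 3.14, 3.14, 3.14, 3.14, 3.14].

## Interface

Orientations are given as a rotation vector (axis times angle).
In Python, from rig import telemetry, eyes, env gives the robot as it stands.
- The arm moves only by the tool apply_moves, never from a script. Its argument "steps" is a list of rows, each a list of 5 numbers: the closure in counts, from 0 (fully open) to 255 (shut), then the shift along the world's x, y, z each as a share of 0.4 m, from -1 to 1, then the turn about the world's z as a share of 60 degrees, from -1 to 1. In form: [[jaw, x, y, z, turn], ...]. A call has 1 to 10 rows; each row shifts and turns the commanded pose from where the row before left it; what a row does not reach is not made up. A row lasts 1/8 s, in which the tool goes at most 62.5 mm and 10.7 degrees, less where a joint would pass 70% of its speed; a pose out of reach is approached as far as the arm can. A call with a number of a shift or a turn outside -1 to 1 is refused whole. A call with a gripper value outside its range is refused whole. The fingers move at their own pace and stop on an object; the grip force is fixed at half the most. Time passes only in rows, so rows that do not move let the fingers close. It gives the time, the measured TCP pose, the force, the opening and the grip force at its end, in the units of the state.
- telemetry.state(): the state, without advancing time (a new reading comes with each control period).
- eyes.capture(name): name is "scene" or "top"; returns a dict with "color" (420x560x3 uint8, blue, green, red), "depth" (420x560 float32, mm along the optical axis (not along the pixel's ray), 0 where there is no reading), "fov_y" (degrees; the focal length in pixels is half the picture's height over the tangent of half this angle, whatever the lens; pixels are square), "cx", "cy" (the principal point, pixels), "rvec" (rotation vector, rad) and "tvec" (3), from world to camera coordinates, as OpenCV has them. Camera axes: x right, y down, z forward; pixel columns grow to the right and rows downward; lengths in mm; the calibration is good to about 2 mm. A picture is of the moment at which its call begins.
- env.sign_off(): hands the job in; it is judged then, once.
Trained networks look in a picture, given as the dict that the camera call returned (one of the last four; its "shot" number tells which), for a name from the list of things; names that differ only in an ending like _2 or _b are one class to them, and where a whole thing is asked for, a point or a joint stands for the part that bears it (a point fixed in the world has none). Each returns a list of dicts, best first, with "score" (0 to 1); they miss things now and then, are a little off and sometimes report something else, mostly with a low value. They report only what shows in the picture. A call takes as long as a camera call. They do not tell look-alikes from the thing itself.
- eyes.recognise(picture, thing): "box" ([centre column, centre row, width, height] in pixels, round what is visible of it).
- eyes.landmark_of(picture, thing): "at" ([column, row] in pixels: a listed point, or the origin of a listed thing).
The state is a dict: "clock": time; "joint_pos": joint angles; "dq": joint speeds; "effort": joint torques, N m; "tool_pos": TCP position; "tcp_rot": TCP orientation; "contact_force": force on the tool from outside, world axes, zero at the start; "moment": the same for the moment, N m; "width": finger opening in mm; "gripper_force": force on a finger pad.
Only numpy, scipy, OpenCV 4.12 (cv2) and the standard library are available. Lean on these libraries where they do the work, as an engineer would, in place of code of your own. Each camera call takes 0.05 s, during which the arm holds its last target. There are 200 camera calls.

## Task

Clamp the red specimen mount in the little blue-headed hand press: first swing the folded crank handle fully out, until it stands upright, then crank it clockwise (seen from above) by its red knob until you feel the pad bear firmly on the mount, but stop there, because pressing it with more than 80 N would crack it. Then fold the handle flat again, let go, and leave the mount clamped and the petri dish, tweezers and steel cup where they are.

Things in the scene. Friction and masses are not known exactly. Their poses are not given: they have to be found in the camera images.
- press: Hand press, fixed to the bench: grey base plate 170 x 115 x 16 mm and rear column, blue head (130 x 58 mm, from 85 to 135 mm high) that overhangs a round steel anvil (48 mm diameter, top 28 mm high). Origin on the bench on the vertical axis that anvil, ram and crank share; x points to the rear (the base reaches 110 mm back, 60 mm forward), y left, z up.
- ram_axis (a point): Centre of the anvil's top face, 28 mm above the bench, on the ram's axis.
- ram: Vertical steel ram, 20 mm diameter, below the head; its origin is the centre of its lower end. It goes down 5 mm for each radian of the crank. Its screwed-in round pad (24 mm diameter, rubber-faced) has its underside 10 to 22 mm below the ram's end; this setting is not measured, so its meeting with the mount must be felt at the knob.
- mount: Red round specimen mount, 30 mm diameter, 18 mm high, loose, standing on the anvil under the pad. Origin at the centre of its underside, z up. The press's pad clamps it; more than 80 N cracks it.
- crank (a joint): Angle of the crank about the vertical axis, rad, 0 to 6.8; grows as it turns clockwise seen from above, which lowers the ram. It starts between 0 and 0.6; the pad meets the mount after a further 1.7 to 4.9 rad. A friction torque of 0.10 N m resists it (a push of 2 N on the knob at 50 mm radius, 0.6 N more per rad/s) and holds it where it is left.
- crank_axis (a point): Point on the crank's vertical axis at the height of the handle's pivot, 172 mm above the bench. Feel at the knob: each 10 N of pad load adds 1 N to the 2 N push: 4 N at 20 N (looser is no clamp), 6.5 N at about 45 N (right), 10 N at 80 N (cracks). The load rises 10 to 15 N per 0.1 rad. Let go, the crank creeps back to about 20 N and holds.
- pivot (a point): Pivot of the folding handle, at the free end of the crank arm: 50 mm from the crank's axis, 172 mm above the bench; the pivot pin is horizontal, square to the arm. The arm is a steel bar 20 mm wide, its top 165 mm above the bench.
- handle (a joint): Folding angle of the handle about its pivot, rad: 0 folded flat back over the crank arm, 1.57 upright, stop at 1.66. It starts at 0 to 0.2. Stiff pivot (0.06 N m, about 1 N at the knob): it stays where it is left.
- knob (a point): Centre of the handle's red ball knob, 24 mm diameter, 72 mm from the pivot on a 10 mm rod, about which it spins freely. Folded, the knob lies over the crank's axis and 22 mm past it, away from the pivot, 172 mm above the bench with nothing beneath its centre for 28 mm; upright it stands 244 mm high over the pivot, 50 mm from the crank's axis.
- petri_dish: Clear petri dish, 60 mm diameter, 13 mm high, loose bystander; origin at the centre of its underside.
- tweezers: Brass-coloured tweezers, 134 x 12 x 9 mm, loose bystander; origin at the centre of the underside.
- steel_cup: Small steel cup, 58 mm diameter and height, loose bystander; origin at the centre of its underside.
There are look-alikes about, which are no part of the job. Of the things that look like the press, the larger one is meant.

How it is judged (in metres and radians):
On the way, in this order (a step that is already met when the one before it is completed fails the run):
1. the handle is swung out upright (past 1.4 rad) while the crank is still within 1.2 rad of its zero (value of joint handle above 1.4 rad and value of joint crank below 1.2 rad), for 0.2 s.
2. with the handle out (past 1.1 rad) the crank is turned until the pad presses on the mount with more than 20 N (contact force between ram and mount above 20 N and value of joint handle above 1.1 rad), for 0.2 s.
At the end, for the whole second after the job is handed in: The handle is folded flat (below 0.15 rad), the crank is at rest, and the mount stands upright (within 0.1 rad) within 8 mm of the ram's axis, clamped by the pad with more than 3 N (value of joint handle below 0.15 rad and contact force between ram and mount above 3 N and horizontal distance between mount and ram_axis below 0.008 m and angle between mount's own z axis and vertical below 0.1 rad and velocity of joint crank between -0.05 and 0.05 rad/s); the robot touches nothing.
It fails at once if the pad presses on the mount with more than 80 N (contact force between ram and mount above 80 N).
It fails at once if the petri dish, tweezers or steel cup is moved by more than 30 mm (distance of any of petri_dish, tweezers, steel_cup from where it was at the start of the episode above 0.03 m).
It also fails if it takes over 72 s, if anything falls off the work surface, if the arm or the gripper's body presses on something with over 40 N, if the wrist force passes 120 N, or if a joint passes its speed limit or range.

## Working session

There is one attempt and no reset: what is moved stays moved. The work goes in short steps, Python scripts to look and compute and a tool call to move; the robot and the scene stay as the last step left them, time stands still between calls to the robot, and variables do not carry over. Pictures are saved under pics/ and viewed, at most 10 in all, crops included, and the job is handed in when it is done.

Besides the shell and the picture viewer there is one more tool, called by a JSON object that holds its "api" and its "payload", one argument or row to a line. apply_moves: Moves the arm, as the interface text tells. Its arguments: {"type":"object","properties":{"steps":{"type":"array","items":{"type":"array","items":{"type":"number"}}}},"required":["steps"]}

```bash
mkdir -p pics
cat > h.py <<'E'
import numpy as np, cv2
from rig import telemetry, eyes, env
def K(p):
    f=p["color"].shape[0]/2/np.tan(np.radians(p["fov_y"])/2); return f
def world(p,u,v,d=None,z=None):
    f=K(p); R=cv2.Rodrigues(np.array(p["rvec"],float))[0]; t=np.array(p["tvec"],float).ravel()
    r=np.array([(u-p["cx"])/f,(v-p["cy"])/f,1.])
    o=-R.T@t; w=R.T@r
    if z is not None: return o+w*(z-o[2])/w[2]
    if d is None: d=p["depth"][int(round(v)),int(round(u))]
    return o+w*d
def proj(p,X):
    R=cv2.Rodrigues(np.array(p["rvec"],float))[0]; t=np.array(p["tvec"],float).ravel()
    c=R@np.array(X,float)+t; return c[:2]/c[2]*K(p)+[p["cx"],p["cy"]]
E
python3 - <<'E'
from h import *
ps={}
for n in("scene","top"):
    p=ps[n]=eyes.capture(n); cv2.imwrite(f"pics/{n}0.png",p["color"])
    R=cv2.Rodrigues(np.array(p["rvec"],float))[0]; print(n,"cam at",-R.T@np.array(p["tvec"]).ravel())
    for t in("press","crank_axis","pivot","knob","mount","ram_axis","petri_dish","tweezers","steel_cup"):
        print(t,[(np.round(x["at"]).tolist(),round(x["score"],2)) for x in eyes.landmark_of(p,t)[:3]])
print(telemetry.state())
E
```

```text
scene cam at [-66.99294159 556.65580039 499.43784016]
press [([344.0, 292.0], 0.74), ([369.0, 243.0], 0.69)]
crank_axis [([341.0, 238.0], 0.59), ([378.0, 171.0], 0.53), ([374.0, 165.0], 0.33)]
pivot [([388.0, 181.0], 0.78), ([355.0, 246.0], 0.5)]
knob [([376.0, 165.0], 0.76), ([340.0, 235.0], 0.53)]
mount [([372.0, 233.0], 0.72), ([230.0, 364.0], 0.25)]
ram_axis [([370.0, 234.0], 0.88), ([340.0, 286.0], 0.8), ([293.0, 226.0], 0.47)]
petri_dish [([230.0, 358.0], 0.96)]
tweezers [([290.0, 229.0], 0.74)]
steel_cup [([268.0, 313.0], 0.97)]
top cam at [ 352.24612169   89.15144054 1050.28248139]
press [([306.0, 270.0], 0.95), ([388.0, 237.0], 0.59)]
crank_axis [([408.0, 220.0], 0.88), ([312.0, 265.0], 0.64), ([389.0, 234.0], 0.54)]
pivot [([391.0, 245.0], 0.79), ([301.0, 277.0], 0.51)]
knob [([412.0, 216.0], 0.87), ([315.0, 257.0], 0.6)]
mount []
ram_axis [([389.0, 235.0], 0.85), ([306.0, 265.0], 0.6)]
petri_dish [([200.0, 267.0], 0.77)]
tweezers [([351.0, 166.0], 0.5)]
steel_cup []
{'clock': 1.0, 'joint_pos': array([-1.2950023 ,  0.46748921, -0.01157119,  1.60270625,  0.00601676,
        1.07139503, -0.05628546]), 'dq': array([-0.00213185,  0.00048627,  0.00132212,  0.00184451, -0.00026155,
       -0.00073445,  0.00085808]), 'effort': array([-9.31575851e-04, -5.32251477e+01,  2.16430397e-02, -2.51634461e+01,
        1.17101893e-02,  1.34983151e-03,  7.86953564e-06]), 'tool_pos': array([203.78983238, 617.23531144, 206.19477002]), 'tcp_rot': array([4.98746903e-01, 3.10167854e+00, 4.61074827e-05]), 'contact_force': array([ 0.41827839, -0.26685451,  0.0572726 ]), 'moment': array([ 0.03107009,  0.03323562, -0.00818635]), 'gripper_force': 0.0, 'width': 85.55471954008708}
```

View pics/scene0.png

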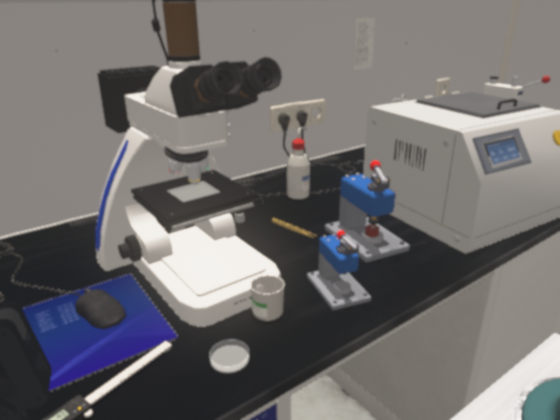

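View pics/top0.png

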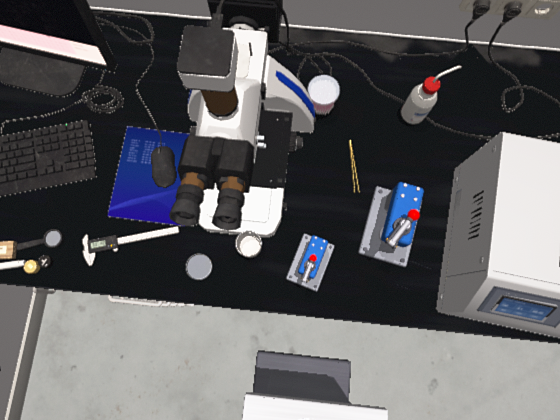

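The large press is the one at top px (393,225) / scene px (372,215). The small look-alike is at top (311,260) / scene (340,268). The red bottle cap at top (432,84) could also pass for the knob. I choose the larger press and will check it in a close crop.

Run:
```python
from h import *
T=eyes.capture("top"); S=eyes.capture("scene")
def red(p,u0,u1,v0,v1):
    c=cv2.cvtColor(p["color"],cv2.COLOR_BGR2HSV)[v0:v1,u0:u1]
    m=((c[...,0]<8)|(c[...,0]>172))&(c[...,1]>150)&(c[...,2]>100)
    v,u=np.nonzero(m); return u.mean()+u0,v.mean()+v0,len(u)
u,v,n=red(T,395,430,205,235); print("knob top",u,v,n)
for z in(172,180,186):print(z,world(T,u,v,z=z))
print("depth",world(T,u,v))
us,vs,n=red(S,362,390,155,178);print("knob scene",us,vs,n,world(S,us,vs))
for t,q in(("T",(391,245)),("T",(408,220))):print(q,world(T,*q,z=172),world(T,*q))
print("ram axis scene",world(S,370,234,z=28))
# base plate corners
d=T["depth"];
pts=np.array([[*world(T,a,b)] for b in range(170,280) for a in range(350,440) if d[b,a]>0])
b=pts[(abs(pts[:,2]-16)<5)]; r=cv2.minAreaRect(b[:,:2].astype(np.float32)); print("base",r,len(b))
hd=pts[(abs(pts[:,2]-135)<6)]; print("head",cv2.minAreaRect(hd[:,:2].astype(np.float32)),len(hd))
for z0 in(150,):
    a=pts[pts[:,2]>z0]; print(np.round(a[::6]))
for n,p,(x,y) in(("t",T,(345,170)),("s",S,(310,140))):
    cv2.imwrite(f"pics/c_{n}.png",cv2.resize(p["color"][y:y+115,x:x+110],None,fx=5,fy=5,interpolation=cv2.INTER_CUBIC))
a=cv2.imread("pics/c_t.png");b=cv2.imread("pics/c_s.png");cv2.imwrite("pics/c.png",cv2.resize(np.hstack([a,b]),(800,418)))
```

```text
knob top 413.6734693877551 214.42857142857142 98
172 [ 554.25555808 -151.70905211  172.        ]
180 [ 552.4155174  -149.51512933  180.        ]
186 [ 551.0354869  -147.86968725  186.        ]
depth [ 550.52479945 -147.26078287  188.22033112]
knob scene 374.36842105263156 163.3684210526316 38 [ 547.07300621 -138.75818551  185.79887253]
(391, 245) [ 487.4605938  -109.20863001  172.        ] [ 487.42978766 -109.16343731  172.20010057]
(408, 220) [ 541.61565369 -140.77760478  172.        ] [ 539.70973521 -138.46347319  180.83951497]
ram axis scene [ 534.54786244 -128.9223781    28.        ]
base ((569.886474609375, -116.84969329833984), (167.62374877929688, 181.72718811035156), 78.99501037597656) 1649
head ((566.1494750976562, -142.36553955078125), (57.4669189453125, 129.06655883789062), 79.16472625732422) 1122
[[ 562. -143.  183.]
 [ 564. -156.  179.]
 [ 559. -147.  191.]
 [ 558. -140.  180.]
 [ 557. -149.  190.]
 [ 555. -140.  188.]
 [ 555. -151.  190.]
 [ 553. -142.  186.]
 [ 554. -153.  191.]
 [ 551. -141.  185.]
 [ 551. -151.  190.]
 [ 549. -139.  185.]
 [ 549. -149.  191.]
 [ 548.
[... 721 characters left out ...]
 180.]
 [ 525. -145.  152.]
 [ 517. -121.  175.]
 [ 520. -136.  163.]
 [ 514. -117.  175.]
 [ 515. -128.  177.]
 [ 514. -118.  162.]
 [ 513. -127.  177.]
 [ 512. -114.  163.]
 [ 511. -123.  175.]
 [ 509. -109.  166.]
 [ 508. -119.  178.]
 [ 507. -107.  161.]
 [ 505. -115.  177.]
 [ 509. -130.  164.]
 [ 504. -112.  172.]
 [ 507. -126.  164.]
 [ 503. -111.  163.]
 [ 502. -120.  175.]
 [ 498. -102.  176.]
 [ 500. -114.  175.]
 [ 497. -100.  166.]
 [ 497. -110.  175.]
 [ 500. -125.  164.]
 [ 494. -105.  178.]
 [ 497. -120.  166.]
 [ 492. -104.  176.]
 [ 494. -116.  175.]
 [ 491. -108.  177.]
 [ 492. -120.  176.]
 [ 490. -114.  174.]
 [ 487. -111.  174.]
 [ 487. -112.  160.]
 [ 485. -113.  166.]]
```

View pics/c.png

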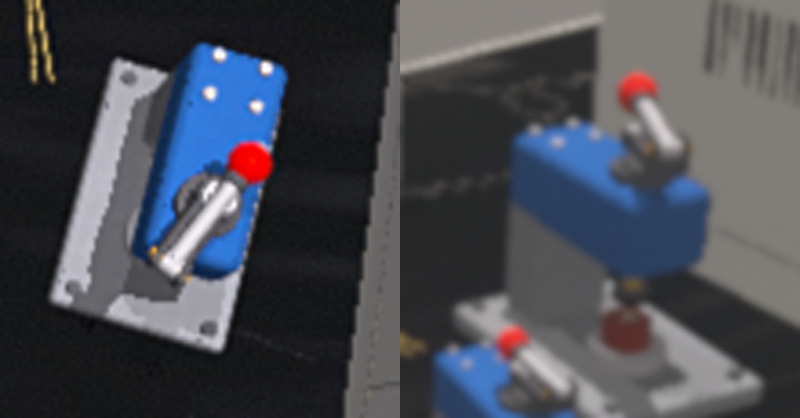

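The crop confirms the choice: the red ball is at top px (413,214), the pivot at (391,244), and the red mount is under the ram on the large press. Next I check the obstacles on the way.

Run:
```python
from h import *
T=eyes.capture("top"); S=eyes.capture("scene")
P=[]
for p in(T,S):
    d=p["depth"]; v,u=np.nonzero(d>0)
    P.append(np.array([world(p,a,b,d[b,a]) for a,b in zip(u[::2],v[::2])]))
P=np.vstack(P)
for y0 in range(-450,700,50):
    q=P[(P[:,1]>=y0)&(P[:,1]<y0+50)&(P[:,0]>250)&(P[:,0]<900)]
    o=[]
    for z in(60,150,250,350):
        s=q[q[:,2]>z]; o.append((z,round(np.percentile(s[:,0],1)) if len(s)>5 else None))
    s=q[q[:,0]<620]; print(y0,o,"zmax x<620",round(np.percentile(s[:,2],99.5)) if len(s) else None)
q=P[(P[:,1]<-165)&(P[:,1]>-400)&(P[:,2]>60)&(P[:,0]<800)]; print("box near y", [ (x,round(np.percentile(q[(q[:,0]>x)&(q[:,0]<x+50)][:,1],99)),round(q[(q[:,0]>x)&(q[:,0]<x+50)][:,2].max())) for x in range(350,750,50) if ((q[:,0]>x)&(q[:,0]<x+50)).sum()>5])
```

```text
-450 [(60, 350), (150, 352), (250, 413), (350, None)] zmax x<620 267
-400 [(60, 357), (150, 359), (250, 420), (350, None)] zmax x<620 263
-350 [(60, 362), (150, 365), (250, 425), (350, None)] zmax x<620 261
-300 [(60, 368), (150, 371), (250, 430), (350, None)] zmax x<620 260
-250 [(60, 832), (150, 858), (250, None), (350, None)] zmax x<620 4
-200 [(60, 499), (150, 543), (250, None), (350, None)] zmax x<620 187
-150 [(60, 486), (150, 483), (250, None), (350, None)] zmax x<620 186
-100 [(60, 490), (150, 490), (250, None), (350, None)] zmax x<620 167
-50 [(60, None), (150, None), (250, None), (350, None)] zmax x<620 11
0 [(60, 412), (150, None), (250, None), (350, None)] zmax x<620 124
50 [(60, 402), (150, 781), (250, None), (350, None)] zmax x<620 120
100 [(60, 581), (150, 581), (250, 866), (350, None)] zmax x<620 179
150 [(60, 457), (150, 457), (250, 456), (350, 454)] zmax x<620 547
200 [(60, 458), (150, 458), (250, 458), (350, 457)] zmax x<620 555
250 [(60, 458), (150, 458), (250, 457), (350, 455)] zmax x<620 424
300 [(60, 586), (150, 581), (250, None), (350, None)] zmax x<620 178
350 [(60, 711), (150, None), (250, None), (350, None)] zmax x<620 12
400 [(60, None), (150, None), (250, None), (350, None)] zmax x<620 22
450 [(60, None), (150, None), (250, None), (350, None)] zmax x<620 10
500 [(60, None), (150, None), (250, None), (350, None)] zmax x<620 16
550 [(60, 874), (150, 887), (250, None), (350, None)] zmax x<620 15
600 [(60, 879), (150, 895), (250, None), (350, None)] zmax x<620 13
650 [(60, 886), (150, None), (250, None), (350, None)] zmax x<620 20
box near y [(350, -254, 236), (400, -256, 261), (450, -262, 268), (500, -267, 268), (550, -171, 267), (600, -171, 262), (650, -283, 263), (700, -287, 260)]
```

{"api": "apply_moves", "payload": {
  "steps": [
    [0,0.0425,-0.1225,0.045,0],
    [0,0.0425,-0.1225,0.045,0],
    [0,0.0425,-0.1225,0.045,0],
    [0,0.046,-0.125,0,0],
    [0,0.046,-0.125,0,0],
    [0,0.046,-0.125,0,0],
    [0,0.0375,-0.092,0,0],
    [0,0.0375,-0.092,0,0],
    [0,0.0375,-0.092,0,0],
    [0,0,0,0,0]
  ]
}}

```text
clock: 2.45
tool_pos: [356.0, 207.5, 260.6]
tcp_rot: [0.507, 3.1, 0.001]
contact_force: [-0.9, 0.4, -0.8]
width: 85.7
gripper_force: 0.0
```

{"api": "apply_moves", "payload": {
  "steps": [
    [0,0.024,-0.089,0,0],
    [0,0.024,-0.089,0,0],
    [0,0.024,-0.089,0,0],
    [0,0.054,-0.109,0,0],
    [0,0.054,-0.109,0,0],
    [0,0.054,-0.109,0,0],
    [0,0.064,-0.075,0,-0.057],
    [0,0.064,-0.075,0,-0.057],
    [0,0.064,-0.075,0,-0.057],
    [0,0.064,-0.075,0,-0.057]
  ]
}}

```text
clock: 3.7
tool_pos: [552.5, -147.1, 260.0]
tcp_rot: [0.864, 3.02, 0.001]
contact_force: [0.1, 0.8, -0.3]
width: 85.6
gripper_force: 0.0
```

Run:
```python
from h import *
s=telemetry.state(); print(s["tool_pos"],s["tcp_rot"])
S=eyes.capture("scene"); print(K(S)); cv2.imwrite("pics/a.png",cv2.resize(S["color"][100:240,290:460],None,fx=4,fy=4))
c=cv2.cvtColor(S["color"],cv2.COLOR_BGR2HSV)[155:178,362:390]
m=((c[...,0]<8)|(c[...,0]>172))&(c[...,1]>150)&(c[...,2]>100); v,u=np.nonzero(m); print(u.mean()+362,v.mean()+155,len(u))
print("pred knob",proj(S,(552.6,-149.8,179)),proj(S,(550,-148,183)),"tcp",proj(S,s["tool_pos"]))
```

```text
[ 552.48588234 -147.11998872  260.02173674] [8.64288406e-01 3.02022463e+00 9.55106065e-04]
458.1788315984934
373.9375 163.90625 32
pred knob [375.79179291 164.70137188] [376.27314969 163.38903591] tcp [378.03601617 127.15302487]
```

View pics/a.png

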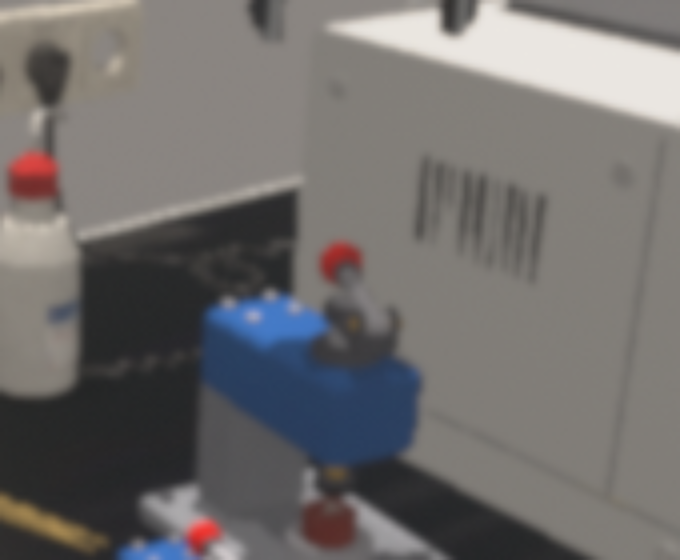

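The picture shows the knob at crop px (342,262), with the open fingertips straddling it from above. I go down and close.

{"api": "apply_moves", "payload": {
  "steps": [
    [0,0.0025,-0.0025,-0.07,0],
    [0,0,0,-0.07,0],
    [0,0,0,-0.07,0],
    [0,0,0,0,0],
    [255,0,0,0,0],
    [255,0,0,0,0],
    [255,0,0,0,0],
    [255,0,0,0,0],
    [255,0,0,0,0],
    [255,0,0,0,0]
  ]
}}

```text
clock: 5.0
tool_pos: [552.0, -148.8, 176.2]
tcp_rot: [0.865, 3.02, 0.0]
contact_force: [-0.2, 0.2, 0.3]
width: -0.3
gripper_force: 0.0
```

Run:
```python
from h import *
s=telemetry.state(); print(s["tool_pos"],s["contact_force"],s["width"],s["gripper_force"],s["moment"])
for n in("scene","top"):
    S=eyes.capture(n)
    c=S["color"][110:200,320:430] if n=="scene" else S["color"][170:285,345:455]
    cv2.imwrite(f"pics/b_{n}.png",cv2.resize(c,(400,400)))
cv2.imwrite("pics/b.png",np.hstack([cv2.imread("pics/b_scene.png"),cv2.imread("pics/b_top.png")]))
```

```text
[ 551.9926602 -148.7909412  176.2256864] [-0.15776495  0.17505326  0.34502558] -0.3018711553427975 0.0 [0.0045385  0.02021767 0.00481441]
```

View pics/b.png

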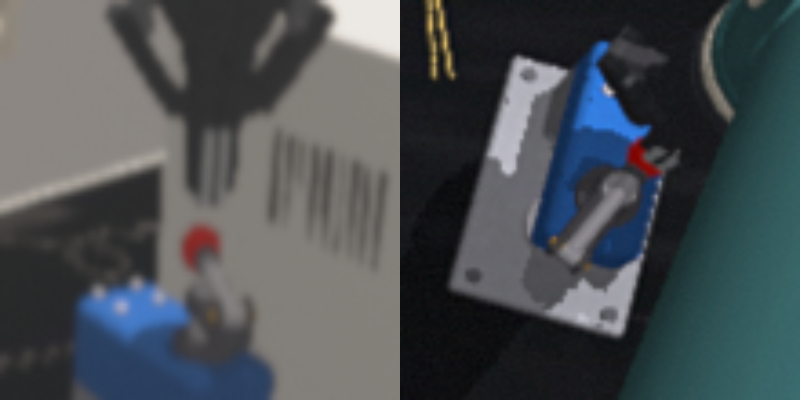

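The scene crop shows the closed fingertips at about px (378,154) and the knob lower, at about (376,165). The jaws closed above or behind the knob, so I measure the fingertip with depth.

Run:
```python
from h import *
s=telemetry.state(); t=s["tool_pos"]
for n,(u0,u1,v0,v1) in(("scene",(340,420,110,200)),("top",(390,450,170,230))):
    S=eyes.capture(n); d=S["depth"]
    print(n,"proj tcp",proj(S,t),"tip",proj(S,t-[0,0,14]),"knob est",proj(S,(552.6,-149.8,179)), S["rvec"],S["cx"],S["cy"])
    P=[];
    for v in range(v0,v1):
        for u in range(u0,u1):
            if d[v,u]>0: P.append([u,v,*world(S,u,v),*S["color"][v,u]])
    P=np.array(P)
    R=(P[:,7]>110)&(P[:,5]<70)&(P[:,6]<70); print("red",R.sum(),np.median(P[R],0).round(1),P[R][:,4].max())
    D=(np.hypot(P[:,2]-t[0],P[:,3]-t[1])<70)&(P[:,4]>140)&~R
    Q=P[D]; Q=Q[Q[:,5:8].max(1)<130]
    print("dark columns by z"); 
    for z in range(140,280,10):
        q=Q[(Q[:,4]>=z)&(Q[:,4]<z+10)]
        if len(q): print(z,len(q),q[:,:4].mean(0).round(0))
```

```text
scene proj tcp [375.58072114 166.14618882] tip [375.06732459 172.39313329] knob est [375.79179291 164.70137188] [ 1.02679912 -2.06254198  1.30745742] 282.2007698512894 211.9904250470827
red 40 [ 374.   164.   549.8 -140.5  183.9   47.    48.   131. ] 188.52500993816625
dark columns by z
140 58 [ 373.  186.  533. -125.]
150 18 [ 374.  181.  527. -119.]
160 61 [ 376.  177.  526. -122.]
170 49 [ 378.  171.  526. -127.]
180 32 [ 377.  166.  541. -140.]
190 2 [ 376.  160.  551. -146.]
200 32 [ 377.  154.  546. -143.]
210 63 [ 378.  150.  545. -143.]
220 71 [ 378.  145.  546. -143.]
230 72 [ 378.  140.  546. -143.]
240 97 [ 380.  135.  543. -143.]
250 188 [ 381.  131.  543. -145.]
260 190 [ 382.  126.  543. -147.]
270 200 [ 383.  121.  540. -147.]
top proj tcp [412.76005715 214.98733854] tip [410.8298792 216.3284958] knob est [413.67790289 214.45122929] [ 2.20321526 -1.98864673  0.21562021] 283.3815505996971 204.75028655909927
red 31 [ 410.   215.   548.9 -141.7  183.5   11.    13.   127. ] 187.14770876942794
dark columns by z
140 47 [ 398.  222.  542. -128.]
150 4 [ 397.  224.  534. -123.]
160 76 [ 403.  224.  533. -133.]
170 43 [ 406.  222.  535. -135.]
180 35 [ 409.  219.  541. -140.]
190 1 [ 412.  213.  552. -143.]
200 7 [ 414.  216.  543. -142.]
210 29 [ 416.  215.  544. -144.]
220 21 [ 416.  213.  545. -142.]
230 20 [ 419.  212.  544. -144.]
240 31 [ 419.  212.  543. -142.]
250 73 [ 413.  202.  558. -127.]
260 28 [ 411.  202.  555. -120.]
270 68 [ 413.  202.  554. -122.]
```

Both cameras put the closed fingertips at z≈198, about 10 mm above the ball top (188), although the TCP reads 176. I trust the relative view: open, go down 37 mm more, and check before closing.

{"api": "apply_moves", "payload": {
  "steps": [
    [0,0,0,0,0],
    [0,0,0,0,0],
    [0,0,0,0,0],
    [0,0,0,0,0],
    [0,0.002,0.001,-0.03,0],
    [0,0,0,-0.03,0],
    [0,0,0,-0.03,0],
    [0,0,0,0,0]
  ]
}}

```text
clock: 6.2
tool_pos: [551.8, -148.2, 138.7]
tcp_rot: [-0.864, -3.018, 0.001]
contact_force: [-1.0, 0.0, -0.0]
width: 85.5
gripper_force: 0.0
```

Run:
```python
from h import *
s=telemetry.state(); t=s["tool_pos"]; print(t,s["contact_force"],s["width"])
S=eyes.capture("scene"); 
cv2.imwrite("pics/d.png",cv2.resize(S["color"][110:215,315:435],None,fx=5,fy=5))
d=S["depth"]
P=np.array([[u,v,*world(S,u,v)] for v in range(110,215) for u in range(325,435) if d[v,u]>0])
y=np.array([.53,.85]); a=(P[:,2:4]-[553,-148])@y; x=(P[:,2:4]-[553,-148])@np.array([.85,-.53])
for lo,hi in((30,70),(-70,-30)):
    q=P[(a>lo)&(a<hi)&(abs(x)<25)&(P[:,4]>142)]; print(lo,len(q),q[:,4].min() if len(q) else None,q[np.argsort(q[:,4])[:5]].round(0).tolist() if len(q) else None)
```

```text
[ 551.78266435 -148.20889352  138.69829129] [-0.9793804   0.0204374  -0.02448245] 85.54770082203348
30 709 176.99370675988047 [[353.0, 167.0, 576.0, -106.0, 177.0], [353.0, 166.0, 576.0, -106.0, 179.0], [352.0, 165.0, 582.0, -109.0, 179.0], [356.0, 167.0, 567.0, -106.0, 179.0], [357.0, 167.0, 565.0, -106.0, 180.0]]
-70 635 177.85439284032668 [[398.0, 166.0, 520.0, -183.0, 178.0], [397.0, 166.0, 521.0, -180.0, 178.0], [396.0, 165.0, 526.0, -183.0, 178.0], [395.0, 164.0, 531.0, -186.0, 179.0], [400.0, 166.0, 514.0, -181.0, 180.0]]
```

View pics/d.png

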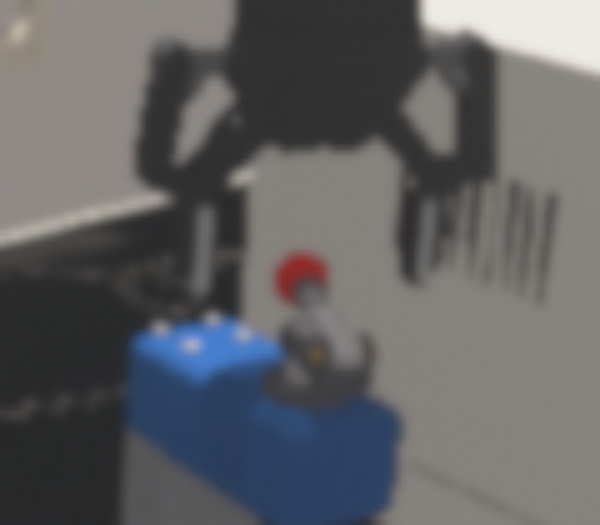

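The open fingertips are at z≈177, straddling the ball (crop px (200,290) and (415,280), ball at (302,278)). Closing swings them lower, so I go 4 mm down and close.

{"api": "apply_moves", "payload": {
  "steps": [
    [0,0.002,0.002,-0.01,0],
    [255,0,0,0,0],
    [255,0,0,0,0],
    [255,0,0,0,0],
    [255,0,0,0,0],
    [255,0,0,0,0]
  ]
}}

```text
clock: 7.0
tool_pos: [553.5, -148.0, 136.3]
tcp_rot: [0.865, 3.02, -0.001]
contact_force: [-0.5, -2.4, -0.3]
width: 20.8
gripper_force: 58.6
```

Run:
```python
from h import *
o=[]
for n in("scene","top"):
    S=eyes.capture(n)
    c=S["color"][130:200,345:415] if n=="scene" else S["color"][175:255,370:450]
    o.append(cv2.resize(c,(400,400),interpolation=cv2.INTER_CUBIC))
    d=S["depth"]; f=S["color"].astype(int)
    R=(f[...,2]>100)&(f[...,0]<80)&(f[...,1]<80)
    w=(slice(150,180),slice(362,390)) if n=="scene" else (slice(205,230),slice(395,430))
    v,u=np.nonzero(R[w]); v+=w[0].start;u+=w[1].start
    P=np.array([world(S,a,b) for a,b in zip(u,v)]); print(n,len(u),u.mean(),v.mean(),P.mean(0),P.min(0),P.max(0))
cv2.imwrite("pics/e.png",np.hstack(o))
```

```text
scene 51 375.11764705882354 164.2156862745098 [ 547.77820038 -142.07710027  183.03176102] [ 538.90055214 -151.97153574  167.40502377] [ 556.50596474 -132.95710533  189.3906501 ]
top 45 412.6666666666667 216.24444444444444 [ 542.86992306 -141.01554315  204.50145366] [ 352.24612169 -156.45372205  179.1631356 ] [ 553.39213314   89.15144054 1050.28248139]
```

View pics/e.png

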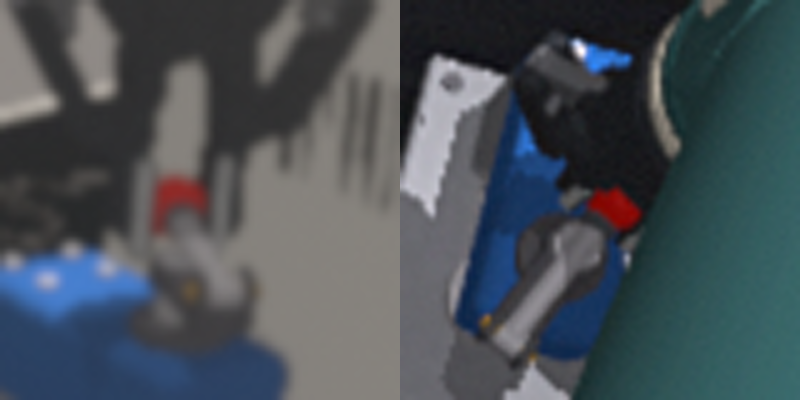

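The ball sits well between the two fingers (scene crop (182,205)). Now I swing the handle out along its arc, first half.

{"api": "apply_moves", "payload": {
  "steps": [
    [255,-0.0038,0.0024,0.0257,0],
    [255,-0.0069,0.0043,0.0248,0],
    [255,-0.0098,0.0062,0.0234,0],
    [255,-0.0126,0.0079,0.0214,0],
    [255,0,0,0,0]
  ]
}}

```text
clock: 7.72
tool_pos: [538.2, -137.9, 174.4]
tcp_rot: [-0.863, -3.017, -0.002]
contact_force: [-6.0, -0.6, -4.4]
width: 20.8
gripper_force: 59.2
```

{"api": "apply_moves", "payload": {
  "steps": [
    [255,-0.0151,0.0095,0.019,0],
    [255,-0.0173,0.0109,0.0163,0],
    [255,-0.0191,0.012,0.0132,0],
    [255,0,0,0,0]
  ]
}}

```text
clock: 8.22
tool_pos: [520.0, -125.4, 194.6]
tcp_rot: [0.863, 3.019, 0.002]
contact_force: [-0.3, 0.9, -4.4]
width: 20.4
gripper_force: 59.1
```

{"api": "apply_moves", "payload": {
  "steps": [
    [255,-0.0205,0.0129,0.0075,0],
    [255,-0.0215,0.0135,0.005,0],
    [255,-0.0219,0.0138,0.0015,0],
    [255,-0.001,0.0006,0,0],
    [255,0,0,0,0]
  ]
}}

```text
clock: 8.85
tool_pos: [492.8, -109.5, 198.8]
tcp_rot: [-0.863, -3.018, 0.0]
contact_force: [1.3, 1.4, -5.1]
width: 19.8
gripper_force: 58.6
```

Run:
```python
from h import *
s=telemetry.state(); print(s["tool_pos"],s["contact_force"],s["moment"],s["tcp_rot"])
o=[]
for n in("scene","top"):
    S=eyes.capture(n)
    c=S["color"][120:220,335:435] if n=="scene" else S["color"][175:275,350:450]
    o.append(cv2.resize(c,(400,400),interpolation=cv2.INTER_CUBIC))
    d=S["depth"]; f=S["color"].astype(int)
    R=(f[...,2]>100)&(f[...,0]<80)&(f[...,1]<80)&(d>0)
    w=(slice(125,200),slice(362,410)) if n=="scene" else (slice(190,265),slice(370,430))
    v,u=np.nonzero(R[w]); v+=w[0].start;u+=w[1].start
    if len(u):
        P=np.array([world(S,a,b) for a,b in zip(u,v)]); print(n,len(u),u.mean(),v.mean(),np.median(P,0),P.min(0),P.max(0))
cv2.imwrite("pics/f.png",np.hstack(o))
```

```text
[ 492.80408217 -109.52460496  198.75698894] [ 1.25841977  1.3843741  -5.08664695] [-0.27314961 -0.0191902   0.08164302] [-8.62921497e-01 -3.01837224e+00  4.13820708e-04]
scene 75 387.28 144.16 [ 492.47888628 -110.06705742  245.3583498 ] [ 486.36875518 -282.06654464  172.03991648] [628.60747779 -93.36561267 257.34782195]
```

View pics/f.png

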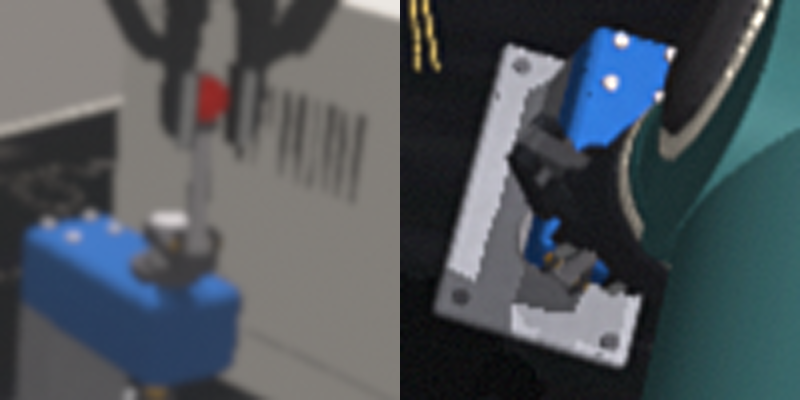

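The handle stands upright, with the ball between the fingers at scene crop (213,100). Next I compute the circle increments.

```bash
cat > circ.py <<'E'
import numpy as np,sys
c=np.array([535.1,-136.1]);r=50
d0,step,n=map(float,sys.argv[1:4])
p=lambda d:c+r*np.array([np.cos(np.radians(147.8)-d),np.sin(np.radians(147.8)-d)])
for i in range(int(n)):
    a=(p(d0+(i+1)*step)-p(d0+i*step))/400; print("%.2f [255, %.4f, %.4f, 0, 0],"%(d0+(i+1)*step,*a))
e=d0+n*step; print("end pos",p(e).round(1),"push dir (tool moves)",np.round([np.sin(np.radians(147.8)-e),-np.cos(np.radians(147.8)-e)],2))
E
python3 circ.py 0 0.15 10; python3 circ.py 1.5 0.03 8
```

```text
0.15 [255, 0.0111, 0.0151, 0, 0],
0.30 [255, 0.0133, 0.0132, 0, 0],
0.45 [255, 0.0151, 0.0111, 0, 0],
0.60 [255, 0.0166, 0.0087, 0, 0],
0.75 [255, 0.0177, 0.0061, 0, 0],
0.90 [255, 0.0184, 0.0034, 0, 0],
1.05 [255, 0.0187, 0.0006, 0, 0],
1.20 [255, 0.0186, -0.0022, 0, 0],
1.35 [255, 0.0181, -0.0049, 0, 0],
1.50 [255, 0.0171, -0.0076, 0, 0],
end pos [558.7 -92. ] push dir (tool moves) [ 0.88 -0.47]
1.53 [255, 0.0033, -0.0018, 0, 0],
1.56 [255, 0.0032, -0.0019, 0, 0],
1.59 [255, 0.0032, -0.0020, 0, 0],
1.62 [255, 0.0031, -0.0021, 0, 0],
1.65 [255, 0.0030, -0.0022, 0, 0],
1.68 [255, 0.0030, -0.0023, 0, 0],
1.71 [255, 0.0029, -0.0024, 0, 0],
1.74 [255, 0.0028, -0.0025, 0, 0],
end pos [568.5 -98.9] push dir (tool moves) [ 0.74 -0.67]
```

{"api": "apply_moves", "payload": {
  "steps": [
    [255,0.0111,0.0151,-0.002,0],
    [255,0.0133,0.0132,0,0],
    [255,0.0151,0.0111,0,0],
    [255,0.0166,0.0087,0,0]
  ]
}}

```text
clock: 9.45
tool_pos: [516.4, -90.5, 198.6]
tcp_rot: [-0.865, -3.019, -0.0]
contact_force: [-3.6, -3.9, -0.2]
width: 19.6
gripper_force: 61.1
```

{"api": "apply_moves", "payload": {
  "steps": [
    [255,0.0177,0.0061,0,0],
    [255,0.0184,0.0034,0,0],
    [255,0.0187,0.0006,0,0],
    [255,0.0186,-0.0022,0,0],
    [255,0.0181,-0.0049,0,0],
    [255,0.0171,-0.0076,0,0]
  ]
}}

```text
clock: 10.2
tool_pos: [560.7, -92.7, 199.4]
tcp_rot: [0.864, 3.019, 0.001]
contact_force: [-4.5, -2.0, 7.4]
width: 18.7
gripper_force: 57.1
```

```bash
python3 circ.py 1.5 0.05 5|tail -1;for i in 1.5 1.75 2.0 2.25 2.5 2.75; do python3 circ.py $i 0.05 5; done
```

```text
end pos [568.9 -99.2] push dir (tool moves) [ 0.74 -0.68]
1.55 [255, 0.0054, -0.0031, 0, 0],
1.60 [255, 0.0053, -0.0034, 0, 0],
1.65 [255, 0.0051, -0.0036, 0, 0],
1.70 [255, 0.0049, -0.0039, 0, 0],
1.75 [255, 0.0047, -0.0041, 0, 0],
end pos [568.9 -99.2] push dir (tool moves) [ 0.74 -0.68]
1.80 [255, 0.0045, -0.0043, 0, 0],
1.85 [255, 0.0043, -0.0046, 0, 0],
1.90 [255, 0.0040, -0.0048, 0, 0],
1.95 [255, 0.0038, -0.0050, 0, 0],
2.00 [255, 0.0036, -0.0051, 0, 0],
end pos [ 576.9 -108.7] push dir (tool moves) [ 0.55 -0.84]
2.05 [255, 0.0033, -0.0053, 0, 0],
2.10 [255, 0.0030, -0.0055, 0, 0],
2.15 [255, 0.0027, -0.0056, 0, 0],
2.20 [255, 0.0025, -0.0057, 0, 0],
2.25 [255, 0.0022, -0.0059, 0, 0],
end pos [ 582.4 -119.9] push dir (tool moves) [ 0.32 -0.95]
2.30 [255, 0.0019, -0.0060, 0, 0],
2.35 [255, 0.0016, -0.0060, 0, 0],
2.40 [255, 0.0013, -0.0061, 0, 0],
2.45 [255, 0.0010, -0.0062, 0, 0],
2.50 [255, 0.0007, -0.0062, 0, 0],
end pos [ 584.9 -132.1] push dir (tool moves) [ 0.08 -1.  ]
2.55 [255, 0.0003, -0.0062, 0, 0],
2.60 [255, 0.0000, -0.0062, 0, 0],
2.65 [255, -0.0003, -0.0062, 0, 0],
2.70 [255, -0.0006, -0.0062, 0, 0],
2.75 [255, -0.0009, -0.0062, 0, 0],
end pos [ 584.4 -144.6] push dir (tool moves) [-0.17 -0.99]
2.80 [255, -0.0012, -0.0061, 0, 0],
2.85 [255, -0.0015, -0.0061, 0, 0],
2.90 [255, -0.0018, -0.0060, 0, 0],
2.95 [255, -0.0021, -0.0059, 0, 0],
3.00 [255, -0.0024, -0.0058, 0, 0],
end pos [ 580.7 -156.5] push dir (tool moves) [-0.41 -0.91]
```

```bash
cat > ball.py <<'E'
from h import *
from scipy.optimize import least_squares
s=telemetry.state(); t=s["tool_pos"]; a=np.arctan2(s["tcp_rot"][1],s["tcp_rot"][0])
ty=np.array([np.sin(2*a),-np.cos(2*a)]); tx=np.array([np.cos(2*a),np.sin(2*a)])
S=eyes.capture("scene"); d=S["depth"]; f=S["color"].astype(int); c0=proj(S,t+[0,0,43]).round().astype(int); print("expect px",c0,"tcp",t.round(1),"F",s["contact_force"].round(1),"w",s["width"],"ty",ty.round(2))
P=[];C=[]
for v in range(c0[1]-30,c0[1]+25):
    for u in range(c0[0]-30,c0[0]+30):
        if d[v,u]>0:P.append(world(S,u,v));C.append(f[v,u])
P=np.array(P);C=np.array(C)
R=(C[:,2]>90)&(C[:,0]<80)&(C[:,1]<80)&(np.linalg.norm(P-t-[0,0,43],axis=1)<40)
q=P[R]; print("red",len(q),q.min(0).round(),q.max(0).round())
r=least_squares(lambda x:np.linalg.norm(q-x,axis=1)-12,t+[0,0,43],loss="soft_l1"); print("ball",r.x.round(1),"rms",np.sqrt(np.mean(r.fun**2)).round(2))
g=(P[:,:2]-t[:2]); G=(np.linalg.norm(g,axis=1)<30)&(P[:,2]>t[2]+15)&(P[:,2]<t[2]+60)&~R
for lo,hi in((8,30),(-30,-8)):
    m=G&(g@ty>lo)&(g@ty<hi); print("finger",m.sum(),"x range",np.percentile(g[m]@tx,[5,95]).round(),"y",np.percentile(g[m]@ty,[5,95]).round(),"z",np.percentile(P[m][:,2],[2,98]).round())
b=r.x-t; print("ball in tool x,y,z",(b[:2]@tx).round(1),(b[:2]@ty).round(1),b[2].round(1))
E
python3 ball.py
```

```text
expect px [355 139] tcp [560.7 -92.7 199.4] F [-4.5 -2.   7.4] w 18.730301218910686 ty [0.53 0.85]
red 79 [ 555. -107.  233.] [569. -77. 259.]
ball [553.9 -90.  244.4] rms 3.49
finger 122 x range [-4. 13.] y [10. 22.] z [226. 259.]
finger 135 x range [-8. 13.] y [-22. -10.] z [227. 258.]
ball in tool x,y,z 7.2 -1.4 45.0
```

{"api": "apply_moves", "payload": {
  "steps": [
    [110,0,0,0,0],
    [110,0,0,0,0],
    [110,0,0,0,0],
    [110,-0.004,0.003,0,0]
  ]
}}

```text
clock: 10.75
tool_pos: [558.1, -91.1, 198.5]
tcp_rot: [0.864, 3.02, 0.0]
contact_force: [0.1, -0.1, -0.4]
width: 48.3
gripper_force: 0.0
```

```bash
python3 ball.py
```

```text
expect px [356 140] tcp [558.1 -91.1 198.5] F [ 0.1 -0.1 -0.4] w 48.30563922900212 ty [0.53 0.85]
red 92 [ 559. -104.  233.] [576. -86. 255.]
ball [560.1 -86.8 242.2] rms 3.17
finger 34 x range [-17.  13.] y [10. 27.] z [229. 257.]
finger 77 x range [-11.  13.] y [-28. -11.] z [227. 258.]
ball in tool x,y,z 0.6 4.6 43.8
```

```bash
cat >> ball.py <<'E'
print("--- ray method")
v,u=np.nonzero((f[...,2]>90)&(f[...,0]<80)&(f[...,1]<80)); m=(abs(u-c0[0])<22)&(abs(v-c0[1])<18); u,v=u[m],v[m]
from scipy import stats
print(len(u),"cols",u.min(),u.max(),"rows",v.min(),v.max())
um,vm=(u.min()+u.max())/2,(v.min()+v.max())/2
X=world(S,um,vm,z=244); print("ball@244",X.round(1)); print("depth med surf",world(S,um,vm,np.median(d[v,u])).round(1), "center by depth",world(S,um,vm,np.median(d[v,u])+9).round(1))
E
python3 ball.py|sed -n '/ray/,$p'
```

```text
--- ray method
93 cols 349 359 rows 133 143
ball@244 [565.5 -93.2 244. ]
depth med surf [565.2 -92.9 244.1] center by depth [571.4 -99.2 241.6]
```

Depth and rays both put the ball about 8–15 mm from the TCP along the pads' width, which explains the shrinking grip. I open fully, move 10 mm that way, turn 90° and regrasp so the other axis centres itself.

{"api": "apply_moves", "payload": {
  "steps": [
    [0,0,0,0,0],
    [0,0.0105,-0.0065,0,0.1667],
    [0,0.0105,-0.0065,0,0.1667],
    [0,0,0,0,0.1667],
    [0,0,0,0,0.1667],
    [0,0,0,0,0.1667],
    [0,0,0,0,0.1667],
    [0,0,0,0,0.1667],
    [0,0,0,0,0.1667],
    [0,0,0,0,0.1667]
  ]
}}

```text
clock: 12.1
tool_pos: [566.5, -96.6, 198.5]
tcp_rot: [-1.532, 2.742, 0.0]
contact_force: [0.2, 0.3, 0.4]
width: 85.2
gripper_force: 0.0
```

```bash
python3 ball.py
python3 - <<'E'
from h import *
print(telemetry.state()["joint_pos"].round(2))
S=eyes.capture("scene"); cv2.imwrite("pics/g.png",cv2.resize(S["color"][100:210,310:430],None,fx=5,fy=5))
E
```

```text
expect px [355 139] tcp [566.5 -96.6 198.5] F [0.2 0.3 0.4] w 85.23601879403152 ty [-0.85  0.52]
red 64 [ 561. -113.  232.] [602. -87. 257.]
ball [ 571.5 -100.2  243.7] rms 2.91
[-0.14  0.35  0.31  1.82 -0.13  0.99  2.82]Traceback (most recent call last):
  File "ball.py", line 16, in <module>
    m=G&(g@ty>lo)&(g@ty<hi); print("finger",m.sum(),"x range",np.percentile(g[m]@tx,[5,95]).round(),"y",np.percentile(g[m]@ty,[5,95]).round(),"z",np.percentile(P[m][:,2],[2,98]).round())
                                                              ~~~~~~~~~~~~~^^^^^^^^^^^^^^^^
    return _quantile_unchecked(
        a, q, axis, out, overwrite_input, method, keepdims, weights)
    return _ureduce(a,
                    func=_quantile_ureduce_func,
    ...<5 lines>...
                    overwrite_input=overwrite_input,
                    method=method)
    r = func(a, **kwargs)
    result = _quantile(arr,
                       quantiles=q,
    ...<2 lines>...
                       out=out,
                       weights=wgt)
    slices_having_nans = np.isnan(arr[-1, ...])
                                  ~~~^^^^^^^^^
IndexError: index -1 is out of bounds for axis 0 with size 0
```

View pics/g.png

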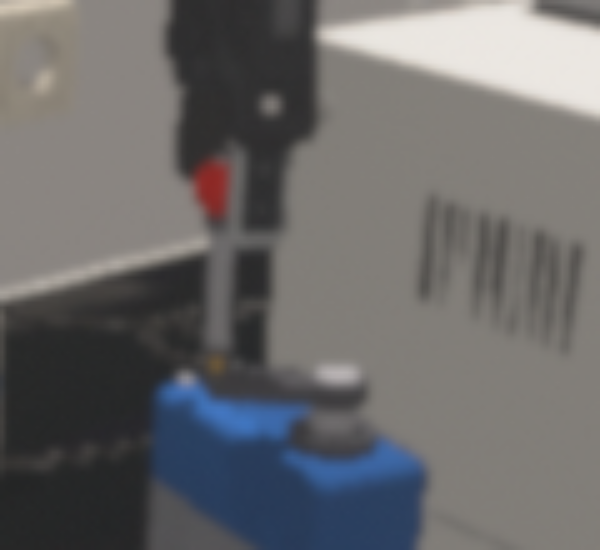

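The near finger covers half of the ball (ball at crop (213,188), finger at (250,190)). With the parallax of that finger, the ball is centred between the pads. I close.

{"api": "apply_moves", "payload": {
  "steps": [
    [255,0,0,0,0],
    [255,0,0,0,0],
    [255,0,0,0,0],
    [255,0,0,0,0],
    [255,0,0,0,0],
    [255,0,0,0,0]
  ]
}}

```text
clock: 12.95
tool_pos: [567.5, -96.7, 199.4]
tcp_rot: [-1.524, 2.745, -0.002]
contact_force: [2.5, -1.2, 6.0]
width: 21.3
gripper_force: 58.5
```

```bash
sed -i 's/^    m=G/    continue\n    m=G/' ball.py; python3 ball.py
```

```text
expect px [355 138] tcp [567.5 -96.7 199.4] F [ 2.5 -1.2  6. ] w 21.271466237442475 ty [-0.85  0.53]
red 13 [568. -92. 238.] [579. -85. 250.]
ball [568.3 -96.8 242.6] rms 0.52
ball in tool x,y,z -0.4 -0.7 43.2
--- ray method
13 cols 349 350 rows 135 141
ball@244 [571.1 -86.1 244. ]
depth med surf [570.5 -85.4 244.3] center by depth [576.7 -91.7 241.8]
```

{"api": "apply_moves", "payload": {
  "steps": [
    [120,0,0,0,0],
    [120,0,0,0,0],
    [120,0,0,-0.0125,0],
    [120,0,0,0,0],
    [255,0,0,0,0],
    [255,0,0,0,0],
    [255,0,0,0,0],
    [255,0,0,0,0]
  ]
}}

```text
clock: 14.0
tool_pos: [566.7, -96.7, 193.7]
tcp_rot: [-1.524, 2.746, -0.0]
contact_force: [1.0, -0.0, 0.6]
width: 20.9
gripper_force: 58.5
```

Run:
```python
from h import *
S=eyes.capture("scene")
for u in range(372,384,2):
    print(u,[(v,*world(S,u,v).round(0).astype(int)) for v in range(171,192,3)])
print("base of rod",[(u,v,*world(S,u,v).round(0).astype(int)) for u,v in((353,170),(353,173),(354,160))])
for X in((535,-136,165),(535,-136,175),(543.6,-141.4,165),(534.3,-138.3,165)): print(X,proj(S,X))
for t in("crank_axis","pivot"):print(t,[(np.round(x["at"],1).tolist(),round(x["score"],2)) for x in eyes.landmark_of(S,t)[:3]])
```

```text
372 [(171, np.int64(686), np.int64(-290), np.int64(96)), (174, np.int64(543), np.int64(-129), np.int64(166)), (177, np.int64(534), np.int64(-120), np.int64(164)), (180, np.int64(535), np.int64(-121), np.int64(157)), (183, np.int64(538), np.int64(-126), np.int64(148)), (186, np.int64(534), np.int64(-122), np.int64(144)), (189, np.int64(528), np.int64(-116), np.int64(140))]
374 [(171, np.int64(678), np.int64(-288), np.int64(98)), (174, np.int64(537), np.int64(-129), np.int64(167)), (177, np.int64(533), np.int64(-125), np.int64(163)), (180, np.int64(532), np.int64(-124), np.int64(157)), (183, np.int64(533), np.int64(-127), np.int64(149)), (186, np.int64(531), np.int64(-125), np.int64(143)), (189, np.int64(526), np.int64(-120), np.int64(140))]
376 [(171, np.int64(668), np.int64(-284), np.int64(102)), (174, np.int64(536), np.int64(-134), np.int64(166)), (177, np.int64(527), np.int64(-124), np.int64(165)), (180, np.int64(527), np.int64(-125), np.int64(158)), (183, np.int64(531), np.int64(-130), np.int64(149)), (186, np.int64(529), np.int64(-129), np.int64(143)), (189, np.int64(520), np.int
[... 940 characters left out ...]
, (180, np.int64(523), np.int64(-139), np.int64(156)), (183, np.int64(532), np.int64(-150), np.int64(144)), (186, np.int64(522), np.int64(-140), np.int64(143)), (189, np.int64(516), np.int64(-133), np.int64(140))]
base of rod [(353, 170, np.int64(560), np.int64(-90), np.int64(178)), (353, 173, np.int64(559), np.int64(-90), np.int64(172)), (354, 160, np.int64(561), np.int64(-93), np.int64(199))]
(535, -136, 165) [377.00490172 174.63278361]
(535, -136, 175) [377.38748785 170.09255175]
(543.6, -141.4, 165) [375.71013514 172.95414608]
(534.3, -138.3, 165) [378.01810075 174.48758226]
crank_axis [([377.5, 169.8], 0.88), ([340.2, 237.0], 0.84)]
pivot [([357.0, 171.6], 0.93), ([354.2, 246.1], 0.82)]
```

The hub and the crank_axis landmark confirm the axis at about (535,-136), with the knob at r≈50. I crank in small calls from here and unwind the wrist at the same time.

```bash
for i in 1.686 1.986 2.286 2.586 2.886 3.186 3.486 3.786 4.086 4.386 4.686 4.986; do python3 circ.py $i 0.06 5; done
```

```text
1.75 [255, 0.0057, -0.0049, 0, 0],
1.81 [255, 0.0054, -0.0052, 0, 0],
1.87 [255, 0.0051, -0.0055, 0, 0],
1.93 [255, 0.0047, -0.0058, 0, 0],
1.99 [255, 0.0044, -0.0061, 0, 0],
end pos [ 576.5 -108.1] push dir (tool moves) [ 0.56 -0.83]
2.05 [255, 0.0040, -0.0063, 0, 0],
2.11 [255, 0.0036, -0.0066, 0, 0],
2.17 [255, 0.0032, -0.0068, 0, 0],
2.23 [255, 0.0028, -0.0070, 0, 0],
2.29 [255, 0.0024, -0.0071, 0, 0],
end pos [ 583.  -121.6] push dir (tool moves) [ 0.29 -0.96]
2.35 [255, 0.0020, -0.0072, 0, 0],
2.41 [255, 0.0015, -0.0073, 0, 0],
2.47 [255, 0.0011, -0.0074, 0, 0],
2.53 [255, 0.0006, -0.0075, 0, 0],
2.59 [255, 0.0002, -0.0075, 0, 0],
end pos [ 585.1 -136.4] push dir (tool moves) [-0.01 -1.  ]
2.65 [255, -0.0003, -0.0075, 0, 0],
2.71 [255, -0.0007, -0.0075, 0, 0],
2.77 [255, -0.0012, -0.0074, 0, 0],
2.83 [255, -0.0016, -0.0073, 0, 0],
2.89 [255, -0.0020, -0.0072, 0, 0],
end pos [ 582.8 -151.2] push dir (tool moves) [-0.3  -0.95]
2.95 [255, -0.0025, -0.0071, 0, 0],
3.01 [255, -0.0029, -0.0069, 0, 0],
3.07 [255, -0.0033, -0.0067, 0, 0],
3.13 [255, -0.0037, -0.0065, 0, 0],
3.19 [255, 
[... 1045 characters left out ...]
 [255, -0.0072, 0.0020, 0, 0],
4.51 [255, -0.0071, 0.0024, 0, 0],
4.57 [255, -0.0069, 0.0028, 0, 0],
4.63 [255, -0.0068, 0.0032, 0, 0],
4.69 [255, -0.0066, 0.0036, 0, 0],
end pos [ 509.6 -179.1] push dir (tool moves) [-0.86  0.51]
4.75 [255, -0.0063, 0.0040, 0, 0],
4.81 [255, -0.0061, 0.0044, 0, 0],
4.87 [255, -0.0058, 0.0047, 0, 0],
4.93 [255, -0.0055, 0.0051, 0, 0],
4.99 [255, -0.0052, 0.0054, 0, 0],
end pos [ 498.  -169.6] push dir (tool moves) [-0.67  0.74]
5.05 [255, -0.0049, 0.0057, 0, 0],
5.11 [255, -0.0045, 0.0060, 0, 0],
5.17 [255, -0.0041, 0.0063, 0, 0],
5.23 [255, -0.0038, 0.0065, 0, 0],
5.29 [255, -0.0034, 0.0067, 0, 0],
end pos [ 489.8 -157.2] push dir (tool moves) [-0.42  0.91]
```

{"api": "apply_moves", "payload": {
  "steps": [
    [255,0,0,0,-0.15],
    [255,0,0,0,-0.15],
    [255,0,0,0,-0.15],
    [255,0,0,0,-0.15],
    [255,0,0,0,-0.15],
    [255,0,0,0,0]
  ]
}}

```text
clock: 14.9
tool_pos: [566.1, -96.4, 193.6]
tcp_rot: [0.361, -3.12, -0.0]
contact_force: [-1.9, 0.3, 3.0]
width: 21.3
gripper_force: 58.8
```

{"api": "apply_moves", "payload": {
  "steps": [
    [255,0.0057,-0.0049,0,0],
    [255,0.0054,-0.0052,0,0],
    [255,0.0051,-0.0055,0,0],
    [255,0.0047,-0.0058,0,0],
    [255,0.0044,-0.0061,0,0]
  ]
}}

```text
clock: 15.52
tool_pos: [576.8, -107.7, 193.6]
tcp_rot: [-0.358, 3.121, 0.0]
contact_force: [-2.2, 0.3, 3.1]
width: 21.5
gripper_force: 58.8
```

{"api": "apply_moves", "payload": {
  "steps": [
    [255,0.004,-0.0063,0,0],
    [255,0.0036,-0.0066,0,0],
    [255,0.0032,-0.0068,0,0],
    [255,0.0028,-0.007,0,0],
    [255,0.0024,-0.0071,0,0]
  ]
}}

```text
clock: 16.15
tool_pos: [583.3, -120.7, 193.6]
tcp_rot: [-0.358, 3.121, 0.001]
contact_force: [-0.1, 3.3, 4.5]
width: 20.9
gripper_force: 58.9
```

{"api": "apply_moves", "payload": {
  "steps": [
    [255,0.002,-0.0072,0,0],
    [255,0.0015,-0.0073,0,0],
    [255,0.0011,-0.0074,0,0]
  ]
}}

```text
clock: 16.52
tool_pos: [585.1, -129.2, 193.6]
tcp_rot: [-0.358, 3.121, 0.001]
contact_force: [-0.1, 5.6, 5.0]
width: 21.1
gripper_force: 58.9
```

{"api": "apply_moves", "payload": {
  "steps": [
    [255,0.0006,-0.0075,0,0]
  ]
}}

```text
clock: 16.65
tool_pos: [585.4, -132.0, 193.6]
tcp_rot: [-0.358, 3.12, 0.002]
contact_force: [0.1, 6.1, 4.7]
width: 21.3
gripper_force: 59.0
```

{"api": "apply_moves", "payload": {
  "steps": [
    [255,0.0002,-0.004,0,0],
    [255,0,0,0,0],
    [255,0,0,0,0]
  ]
}}

```text
clock: 17.02
tool_pos: [585.5, -133.6, 193.6]
tcp_rot: [-0.358, 3.12, 0.002]
contact_force: [1.4, 4.5, 4.5]
width: 21.0
gripper_force: 58.9
```

{"api": "apply_moves", "payload": {
  "steps": [
    [255,0,-0.0065,0,0],
    [255,-0.0003,-0.003,0,0]
  ]
}}

```text
clock: 17.27
tool_pos: [585.5, -136.8, 193.6]
tcp_rot: [-0.359, 3.12, 0.003]
contact_force: [0.6, 6.3, 4.6]
width: 21.6
gripper_force: 59.0
```

{"api": "apply_moves", "payload": {
  "steps": [
    [255,-0.0003,-0.0065,0,0],
    [255,-0.0005,-0.002,0,0]
  ]
}}

```text
clock: 17.52
tool_pos: [585.4, -139.8, 193.6]
tcp_rot: [-0.359, 3.12, 0.003]
contact_force: [1.2, 7.2, 4.4]
width: 21.1
gripper_force: 59.0
```

```bash
python3 ball.py
python3 - <<'E'
from h import *
s=telemetry.state(); print(s["contact_force"],s["moment"])
S=eyes.capture("scene")
for t in("crank_axis","pivot","knob","mount","ram"):print(t,[(np.round(x["at"],1).tolist(),round(x["score"],2)) for x in eyes.landmark_of(S,t)[:2]])
c=S["color"]; cv2.imwrite("pics/i.png",np.hstack([cv2.resize(c[110:200,330:420],(400,400),interpolation=cv2.INTER_CUBIC),cv2.resize(c[200:260,340:400],(400,400),interpolation=cv2.INTER_CUBIC)]))
E
```

```text
expect px [363 136] tcp [ 585.4 -139.8  193.6] F [1.2 7.2 4.4] w 21.070774651617366 ty [-0.23  0.97]
red 26 [ 569. -145.  234.] [ 581. -129.  256.]
ball [ 583.6 -134.   245. ] rms 2.07
ball in tool x,y,z 0.4 6.1 51.5
--- ray method
26 cols 365 368 rows 129 137
ball@244 [ 576.3 -140.1  244. ]
depth med surf [ 574.1 -137.8  244.8] center by depth [ 580.2 -144.4  242.4]
[0.9003777  7.64076077 5.46295763] [ 1.62034094 -0.1972542  -0.04365426]
crank_axis [([378.4, 170.1], 0.95)]
pivot [([366.1, 166.8], 0.89), ([354.5, 247.3], 0.55)]
knob [([365.2, 131.6], 0.55), ([340.8, 234.0], 0.5)]
mount [([370.9, 244.0], 0.74), ([372.9, 233.9], 0.4)]
ram [([373.9, 216.1], 0.44)]
```

View pics/i.png

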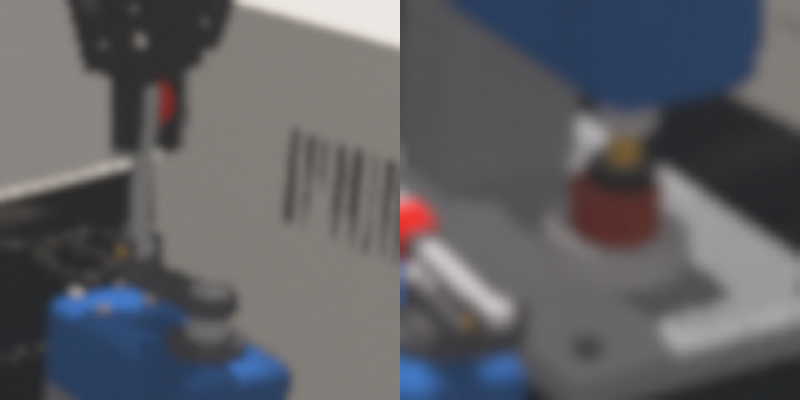

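The pad sits on the mount (right crop, black pad on red at (620,180)) and the push is about 7.3 N, roughly 50 N load. I stop here, turn the wrist square to the arm, and ease back a little.

{"api": "apply_moves", "payload": {
  "steps": [
    [255,0,0.004,0,-0.095],
    [255,0,0.004,0,-0.095],
    [255,0,0.004,0,-0.095],
    [255,0,0.002,0,0],
    [255,0,0,0,0]
  ]
}}

```text
clock: 18.5
tool_pos: [585.0, -136.1, 193.6]
tcp_rot: [0.108, 3.139, -0.0]
contact_force: [1.3, 3.2, 3.4]
width: 20.9
gripper_force: 58.9
```

{"api": "apply_moves", "payload": {
  "steps": [
    [255,-0.0282,0.001,-0.0022,0],
    [255,-0.0275,0.001,-0.0066,0],
    [255,-0.0261,0,-0.0108,0],
    [255,-0.0241,0,-0.0148,0],
    [255,-0.0215,0,-0.0184,0],
    [255,0,0,0,0]
  ]
}}

```text
clock: 19.25
tool_pos: [532.9, -136.4, 171.7]
tcp_rot: [-0.112, -3.139, 0.002]
contact_force: [3.4, -0.2, -1.7]
width: 21.1
gripper_force: 60.0
```

{"api": "apply_moves", "payload": {
  "steps": [
    [255,-0.0184,0,-0.0215,0],
    [255,-0.0148,0,-0.0241,0],
    [255,-0.0108,0,-0.0261,0],
    [255,0,0,0,0]
  ]
}}

```text
clock: 19.75
tool_pos: [516.5, -141.2, 144.0]
tcp_rot: [0.117, 3.136, -0.011]
contact_force: [5.0, -11.1, -0.8]
width: 21.2
gripper_force: 61.9
```

{"api": "apply_moves", "payload": {
  "steps": [
    [255,0,-0.0075,0,0],
    [255,0,-0.0075,0,0],
    [255,0,0,0,0]
  ]
}}

```text
clock: 20.12
tool_pos: [516.4, -141.6, 143.7]
tcp_rot: [0.111, 3.139, -0.001]
contact_force: [4.3, -0.6, -0.6]
width: 21.0
gripper_force: 61.8
```

{"api": "apply_moves", "payload": {
  "steps": [
    [255,-0.005,-0.0015,-0.019,0],
    [255,-0.003,-0.001,-0.019,0],
    [255,0,0,-0.017,0],
    [255,0,0,-0.003,0],
    [255,0,0,0,0]
  ]
}}

```text
clock: 20.75
tool_pos: [512.1, -143.2, 120.6]
tcp_rot: [-0.112, -3.139, 0.001]
contact_force: [1.2, -1.4, 5.8]
width: 21.3
gripper_force: 67.2
```

Run:
```python
from h import *
S=eyes.capture("scene"); T=eyes.capture("top")
for p in(S,T):
  for t in("crank_axis","pivot","knob"):print(t,[(np.round(x["at"],1).tolist(),round(x["score"],2),world(p,*x["at"],z=172).round(0).tolist()) for x in eyes.landmark_of(p,t)[:2]])
```

```text
crank_axis [([340.4, 235.9], 0.85, [374.0, 120.0, 172.0]), ([377.2, 170.9], 0.59, [537.0, -138.0, 172.0])]
pivot [([356.8, 167.8], 0.57, [577.0, -119.0, 172.0]), ([353.9, 249.3], 0.56, [332.0, 133.0, 172.0])]
knob [([385.8, 175.2], 0.72, [509.0, -133.0, 172.0]), ([341.4, 233.7], 0.56, [378.0, 114.0, 172.0])]
crank_axis [([405.1, 221.3], 0.72, [538.0, -135.0, 172.0]), ([311.8, 264.4], 0.6, [433.0, 44.0, 172.0])]
pivot [([399.4, 201.3], 0.56, [579.0, -122.0, 172.0]), ([299.6, 278.9], 0.53, [402.0, 66.0, 172.0])]
knob [([315.4, 257.9], 0.53, [447.0, 38.0, 172.0])]
```

The handle is at its folded stop (z 120.6, with an upward reaction). Now I release, rise and look.

{"api": "apply_moves", "payload": {
  "steps": [
    [0,0,0,0,0],
    [0,0,0,0,0],
    [0,0,0,0,0],
    [0,0,0,0,0],
    [0,0,0,0.06,0],
    [0,0,0,0.12,0],
    [0,0,0,0.12,0],
    [0,-0.1,0,0,0],
    [0,-0.1,0,0,0],
    [0,0,0,0,0]
  ]
}}

```text
clock: 22.4
tool_pos: [430.6, -142.2, 240.6]
tcp_rot: [-0.112, -3.139, -0.003]
contact_force: [1.2, 0.3, 0.2]
width: 85.5
gripper_force: 0.0
```

Run:
```python
from h import *
s=telemetry.state(); print(s["tool_pos"],s["contact_force"])
S=eyes.capture("scene"); T=eyes.capture("top")
for p in(S,T):
  for t in("crank_axis","pivot","knob","mount"):print(t,[(np.round(x["at"],1).tolist(),round(x["score"],2),world(p,*x["at"],z=172).round(0).tolist()) for x in eyes.landmark_of(p,t)[:2]])
  f=p["color"].astype(int); R=(f[...,2]>100)&(f[...,0]<80)&(f[...,1]<80)&(p["depth"]>0)
  for v,u in np.argwhere(R):
    pass
  P=np.array([world(p,u,v) for v,u in np.argwhere(R)]); m=(np.hypot(P[:,0]-520,P[:,1]+140)<40)&(P[:,2]>150); 
  if m.sum():print("red near",m.sum(),np.median(P[m],0).round(1),"zmax",P[m][:,2].max().round(1))
  for n,z in(("petri_dish",0),("steel_cup",0),("tweezers",0)): print(n,[np.round(x["at"]).tolist() for x in eyes.landmark_of(p,n)[:1]])
```

```text
[ 430.64703704 -142.17040285  240.57890981] [1.20144227 0.33829074 0.1772314 ]
crank_axis [([338.5, 237.8], 0.63, [371.0, 127.0, 172.0]), ([377.2, 170.7], 0.59, [538.0, -139.0, 172.0])]
pivot [([354.5, 247.5], 0.58, [335.0, 129.0, 172.0]), ([356.8, 163.8], 0.57, [596.0, -137.0, 172.0])]
knob [([389.0, 169.8], 0.65, [527.0, -163.0, 172.0]), ([339.3, 236.2], 0.63, [374.0, 122.0, 172.0])]
mount [([369.4, 232.3], 0.71, [355.0, 77.0, 172.0])]
red near 86 [ 509.3 -135.8  177. ] zmax 186.1
petri_dish [[231.0, 358.0]]
steel_cup [[268.0, 312.0]]
tweezers [[289.0, 226.0]]
crank_axis [([406.4, 220.3], 0.92, [541.0, -138.0, 172.0]), ([312.7, 265.3], 0.62, [431.0, 42.0, 172.0])]
pivot [([398.8, 200.9], 0.91, [579.0, -121.0, 172.0]), ([302.6, 276.7], 0.56, [407.0, 60.0, 172.0])]
knob [([313.9, 258.1], 0.62, [446.0, 41.0, 172.0]), ([410.0, 234.1], 0.61, [513.0, -146.0, 172.0])]
mount []
red near 110 [ 512.7 -141.9  182.7] zmax 187.8
petri_dish [[198.0, 267.0]]
steel_cup [[250.0, 246.0]]
tweezers [[354.0, 167.0]]
```

```bash
python3 -c "
from rig import env
print(env.sign_off())"
```

```text
the job is handed in; nothing more can be done
None
```

I clamped the mount to an estimated 50 N by knob feel, below the 80 N limit, folded the handle flat, released it with the arm clear, and handed the job in; no verdict came back. From the lateral force while folding I infer about 20 N of clamp remains after creep, and the dish, tweezers and cup looked unmoved in the pictures.

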